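Gauge the electrode gap of a flow cell

TASK

Check the electrode gap of the flat-plate flow cell: pick up the steel taper gauge by its black handle and slide its thin end, flat on the lower plate and straight, into the middle of the cell's open front edge, between the two plates, until it drags snugly against both; do not force it or jack the spring-loaded upper plate up by more than a millimetre or two. Finish holding the gauge still at that depth, in the gripper, so that I can read it there, and leave everything else on the bench alone.

Things in the scene. Friction and masses are not known exactly. Their poses are not given: they have to be found in the camera images.
- gauge: Steel taper gauge lying flat on the bench, 174 mm long. Black handle 20 wide, 16 high, from 54 mm behind to 20 mm ahead of the origin, then a 14 mm wide blade to the thin end 120 mm ahead. Underside all flat; the blade's top slopes: 1.5 mm thick at the thin end, 1 mm more per 12 mm back from it. Origin: on the underside, below the handle's grip point; x points to the thin end, z up. 110 g.
- gauge_tip (a point): Middle of the gauge's thin end, on the underside, 120 mm ahead of its origin. Axes as the gauge's.
- cell: Flat-plate flow cell, fixed, on four feet: aluminium base 180 (x) x 200 (y) mm, on it a steel lower plate 176 x 150 mm whose flat top is 62 mm above the bench; white manifold blocks along both sides (y 80 to 98 mm either side, up to 88 mm high). Origin: on the bench under its centre; x points from the open front edge (robot's side) into the cell, z up.
- ledge (a point): Point on top of the lower plate straight below the middle of the upper plate's front edge (cell x -72 mm, y 0, 62 mm above the bench). In front of it the lower plate sticks out as a 16 mm ledge. Axes as the cell's.
- upper_edge (a point): Middle of the upper plate's lower front edge; its height over the ledge is the gap (3.2 to 5.2 mm, varies). Upper plate: black under white, 144 (x) x 150 (y) x 16 mm, resting on four spacer sleeves (13 mm diameter) on tie rods at cell x +-54, y +-60 mm; the blade goes between the front two. Nuts reach 50 mm above the lower plate. Axes as the cell's.
- upper_plate (a joint): Lift of the upper plate off its spacers (m): 0 at rest, positive up. Weight and springs press it down with 5 N, plus 3 N per mm of lift; it stays level. The blade drags once its thickness fills the gap and begins to lift the plate (surfaces give some 0.4 mm, a snug fit lifts it by 0 to 1 mm); friction coefficient 0.5 to 0.7, so the gauge then needs a push of 5 to 10 N.
- spatula: wood-handled steel spatula, 190 mm long, lying flat; origin under its middle. Bystander.
- wrench: 150 mm steel open-end wrench lying flat; origin under its middle. Bystander.
- seal_strip: white plastic sealing strip, 180 x 12 x 16 mm, that was taken off the cell's front edge; lies on the bench. Bystander.
- beaker: empty glass beaker, 84 mm across, 115 mm high; origin under its centre. Bystander.
- amber_bottle: amber glass reagent bottle, 72 mm across, 165 mm high. Bystander.
- screw_dish: shallow glass dish, 64 mm across, 16 mm high. Bystander.
Not all that is in view belongs to the job. What is shaped like the gauge but green or red is not meant.

How it is judged:
On the way, in this order (a step that is already met when the one before it is completed fails the run):
1. the gauge is in the fingers, clear of the bench (contact force between the fingers and gauge above 10 N and height (world z) of gauge above 0.03 m), for 0.1 s.
2. its thin end has entered the open front edge between the plates, flat and straight (contact force between the fingers and gauge above 10 N and angle between gauge's own z axis and vertical below 0.12 rad and angle between the x axis of gauge and the x axis of cell, either way round below 0.2 rad and x of gauge_tip in the frame of ledge above 0.006 m and y of gauge_tip in the frame of ledge between -0.03 and 0.03 m and z of gauge_tip in the frame of ledge between -0.002 and 0.003 m), for 0.05 s.
At the end, for the whole second after the job is handed in: Gauge gripped (>10 N) and still, flat (0.12 rad) and straight (0.2 rad), thin end at least 12 mm in, within 30 mm of the front edge's middle, at the lower plate's level (-2 to +3 mm); 2 to 16 N on the upper plate, 1 to 25 N on the lower; upper plate lifted under 3 mm (contact force between the fingers and gauge above 10 N and angle between gauge's own z axis and vertical below 0.12 rad and angle between the x axis of gauge and the x axis of cell, either way round below 0.2 rad and x of gauge_tip in the frame of ledge above 0.012 m and y of gauge_tip in the frame of ledge between -0.03 and 0.03 m and z of gauge_tip in the frame of ledge between -0.002 and 0.003 m and contact force between gauge and upper_plate between 2 and 16 N and contact force between gauge and cell between 1 and 25 N and value of joint upper_plate below 0.003 m and linear speed of gauge below 0.01 m/s); the arm keeps its last pose, push and grip.
It fails at once if the gauge is forced: over 30 N on the upper plate (contact force between gauge and upper_plate above 30 N).
It fails at once if the upper plate is jacked up by more than 4 mm (value of joint upper_plate above 0.004 m).
It fails at once if a bystander is moved by more than 30 mm (distance of any of spatula, wrench, seal_strip, beaker, amber_bottle, screw_dish from where it was at the start of the episode above 0.03 m).
It also fails if it takes over 51 s, if anything falls off the work surface, if the arm or the gripper's body presses on something with over 40 N, if the wrist force passes 120 N, or if a joint passes its speed limit or range.

ROBOT

A 7-joint arm with a two-finger parallel gripper is mounted at the origin on the work surface. World frame = base frame: x ahead of the robot, y to its left, z up, the work surface at z = 0. Lengths are in m, angles in rad, forces in N, time in s.
With the tool pointing down it reaches from about 0.35 to 0.9 m from the base axis. Payload 19.9 kg.
Tool frame: the origin (TCP) lies on the centre line of the jaws, within the pads' length; the fingertips stand 11 mm ahead of it and the grasp point (between the pads) lies 8 mm behind it; z points along the fingers, y is the direction in which the jaws open and shut (so a half turn about z gives the same grasp; the last joint's range is limited). The gripper opens to 85 mm and grips with 20 to 120 N. Pads are 22 mm wide; open, the fingers measure 114 mm over their backs; the gripper's body (76 mm by 85 mm) begins 54 mm behind the grasp point. The pads swing forward as they close: fully open they stand 13 mm farther back than shut.
Start: joints at [-1.379, 0.417, -0.01, 1.614, 0.005, 1.111, -0.053], TCP at [0.144, 0.608, 0.242] pointing down, gripper open.
Joint ranges: [-2.81, 2.81], [-0.39, 2.02], [-1.27, 1.25], [0.06, 2.57], [-1.19, 4.33], [0.19, 2], [-2.82, 2.82]. Speed limits (rad/s): [1.89, 1.89, 2.39, 2.39, 3.01, 3.01, 3.01].

INTERFACE

Orientations are given as a unit quaternion [w, x, y, z].
In Python, from workcell import status, camera, camera_params, ticket gives the robot as it stands.
- The arm moves only by the shell command python3 -m inch 'ROWS' [FORCE]. ROWS is a JSON object of lists of equal length, an entry for each row: "dp": the shift along the tool's x, y, z in mm, a list of three; "yaw": the turn about the tool's z in rad; "gripper": the finger opening in mm, from 0 to 85.4. A call has 1 to 5 rows; each row shifts and turns the commanded pose from where the row before left it, along the tool's axes as they then stand; what a row does not reach is not made up. A row lasts 1/10 s, in which the tool goes at most 50 mm and 8.59 degrees, less where a joint would pass 70% of its speed; a pose out of reach is approached as far as the arm can. A call is refused whole if a number of a shift passes 50 or a number of a turn 0.15, either way. A call with a gripper value outside its range is refused whole. The fingers move at their own pace and stop on an object; FORCE is the grip in N (left out, the last holds). Time passes only in rows, so rows that do not move let the fingers close. It gives the time, the measured TCP pose, the force and the opening at its end, in the units of the state.
- status.state(): the state, without advancing time (a new reading comes with each control period).
- camera(name): name is "scene" or "top" or "wrist"; returns the picture (384x512x3 uint8, blue, green, red); there is no depth.
- camera_params(name): a dict with "K" (3x3 intrinsics, pixels), "position" and "rotation" of the camera in the world. Camera axes: x right, y up, looking along -z (the intrinsics and any distortion apply to the point x, -y, -z); pixel columns grow to the right and rows downward; lengths in m; the calibration is good to about 2 mm. A picture is of the moment at which its call begins: read the wrist's pose just before it. camera_params takes no time and is no camera call; for the wrist camera it gives the pose at the moment of the call.
- ticket.sign_off(): hands the job in, once; it reports no verdict.
The state is a dict: "time_s": time; "qpos": joint angles; "qd": joint speeds; "tau": joint torques, N m; "ee_pos": TCP position; "ee_rot": TCP orientation; "contact_force": force on the tool from outside, world axes, zero at the start; "moment": the same for the moment, N m; "opening": opening from 0.0 (shut) to 1.0 (fully open).
Only numpy, scipy, OpenCV 4.12 (cv2) and the standard library are available. Lean on these libraries where they do the work, as an engineer would, in place of code of your own. Each camera call takes 0.05 s, during which the arm holds its last target. There are 200 camera calls.

## Working session

There is one attempt and no reset: what is moved stays moved. The work goes in short steps, Python scripts to look and compute and a shell command to move; the robot and the scene stay as the last step left them, time stands still between calls to the robot, and variables do not carry over. Pictures are saved under pics/ and viewed, about 8 in all and at most 12, crops included, and the job is handed in when it is done.

```bash
mkdir -p pics; ls; cat > h.py <<'E'
import cv2,numpy as np
from workcell import status,camera,camera_params,ticket
def par(n):
    p=camera_params(n);return np.array(p["K"]),np.array(p["position"]),np.array(p["rotation"]).reshape(3,3) if np.size(p["rotation"])==9 else p["rotation"],p
def cast(P,uv,z):
    K,t,R,p=P
    uv=np.array(uv,float).reshape(-1,2)
    d=np.linalg.inv(K)@np.c_[uv,np.ones(len(uv))].T
    d=R@(d*np.array([[1],[-1],[-1]]))
    return (t[:,None]+d*(z-t[2])/d[2]).T
def proj(P,X):
    K,t,R,p=P
    c=R.T@(np.array(X,float).reshape(-1,3)-t).T*np.array([[1],[-1],[-1]])
    q=K@c;return (q[:2]/q[2]).T
E
python3 - <<'E'
from h import *
for n in("top","scene"):
    P=par(n);print(n,P[3]);cv2.imwrite(f"pics/{n}0.png",camera(n))
a=np.hstack([cv2.imread("pics/top0.png"),cv2.imread("pics/scene0.png")])
print(status.state())
E
```

```text
pics
top {'K': array([[380.82861299,   0.        , 248.56937891],
       [  0.        , 380.82861299, 195.58028327],
       [  0.        ,   0.        ,   1.        ]]), 'position': array([ 2.82408459e-01, -6.20516912e-04,  1.08448457e+00]), 'rotation': array([ 0.7048908 ,  0.06660408, -0.06507302, -0.70317733])}
scene {'K': array([[455.71744731,   0.        , 258.84023481],
       [  0.        , 455.71744731, 199.3928512 ],
       [  0.        ,   0.        ,   1.        ]]), 'position': array([ 0.87576552, -0.65720772,  1.25158459]), 'rotation': array([0.91820492, 0.27346863, 0.07723899, 0.27595067])}
{'time_s': 0.1, 'qpos': array([-1.37945494,  0.41791403, -0.01033749,  1.61409893,  0.00471959,
        1.11069376, -0.05299691]), 'qd': array([-0.00084827, -0.00157761, -0.00116397, -0.00082269, -0.00037511,
       -0.00097316, -0.00109281]), 'tau': array([ 2.92409939e-03, -8.65819287e+01,  6.80183005e-01, -4.35635340e+01,
        1.91322161e-02,  4.92659543e-03, -6.76986565e-05]), 'ee_pos': array([0.14413973, 0.60785111, 0.24172915]), 'ee_rot': array([-1.90384014e-05,  1.16132409e-01,  9.93233591e-01, -5.44826007e-04]), 'contact_force': array([ 0.55196547, -0.20205879, -0.34051792]), 'moment': array([-0.03628401,  0.00563131,  0.05891885]), 'opening': 0.9994171216965055}
```

View pics/top0.png

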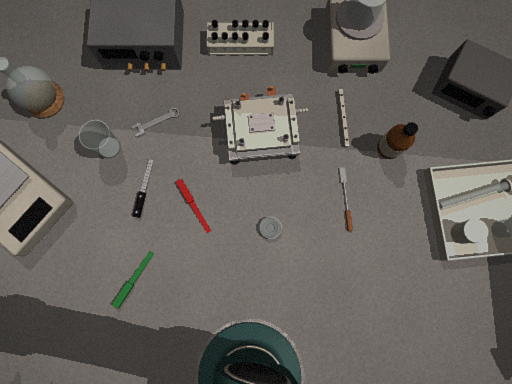

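View pics/scene0.png

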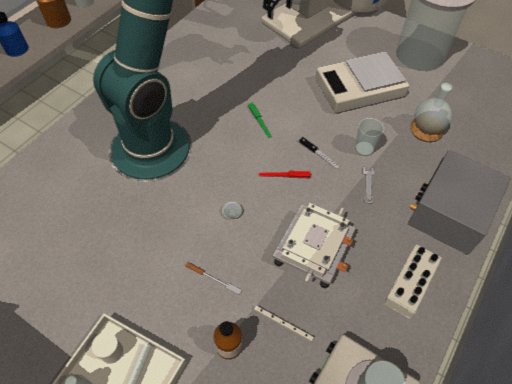

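The top view shows three gauge-shaped objects: black-handled with a steel blade (handle 138,205, tip 150,161), red (193,205) and green (133,280). Only the black-handled one matches the description. The cell is at about (262,127), its open front facing the robot (row ~157). I'll confirm with an enlarged crop.

```bash
cat >> h.py <<'E'
from scipy.spatial.transform import Rotation as Ro
def par(n):
    p=camera_params(n);q=np.array(p["rotation"])
    return np.array(p["K"]),np.array(p["position"]),Ro.from_quat(q[[1,2,3,0]]).as_matrix(),p
E
python3 - <<'E'
from h import *
t=cv2.imread("pics/top0.png");s=cv2.imread("pics/scene0.png")
r=lambda im,x,y,w,h,k:cv2.resize(im[y:y+h,x:x+w],None,fx=k,fy=k,interpolation=cv2.INTER_CUBIC)
a=r(t,110,150,80,75,5);b=r(t,210,85,100,75,4)
o=np.zeros((600,800,3),np.uint8)
o[:300,:320]=r(t,115,150,64,60,5);o[:300,400:800]=b
o[300:600,:400]=r(s,270,130,80,60,5);o[300:600,400:]=r(s,265,195,100,75,4)
cv2.imwrite("pics/crop1.png",o)
P=par("top")
print(proj(P,[[0,0,0],[.144,.608,.242],[.5,0,0]]))
print("handle end, tip",cast(P,[[137,217],[151,160]],0))
print("cell front edge 62mm",cast(P,[[229,160],[299,156],[225,98],[296,94]],.08))
E
```

```text
[[248.84541427 375.44432527]
 [-39.2348261  333.4138517 ]
 [249.27235643 191.19292795]]
handle end, tip [[0.42376769 0.32195366 0.        ]
 [0.59324732 0.2902597  0.        ]]
cell front edge 62mm [[ 0.57075673  0.05554823  0.08      ]
 [ 0.58249289 -0.13593353  0.08      ]
 [ 0.75190513  0.06903301  0.08      ]
 [ 0.76433493 -0.13144708  0.08      ]]
```

View pics/crop1.png

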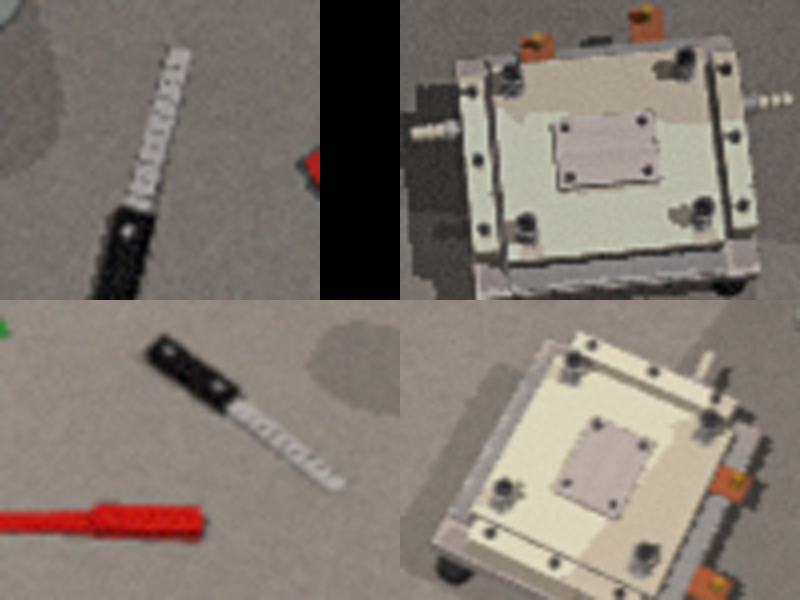

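Confirmed: it has a black handle and a steel blade with ruled marks. The cell's front ledge faces the robot. Next are the precise poses.

```bash
cat >> h.py <<'E'
def tri(A,ua,B,ub):
    M=[]
    out=[]
    for a,b in zip(ua,ub):
        S=np.zeros((3,3));v=np.zeros(3)
        for P,u in((A,a),(B,b)):
            d=cast(P,u,0)[0]-P[1];d/=np.linalg.norm(d);Q=np.eye(3)-np.outer(d,d);S+=Q;v+=Q@P[1]
        out.append(np.linalg.solve(S,v))
    return np.array(out)
def plan(target,yaw,st=None):
    "mm in tool axes to target TCP, and turn so that -tool x points along yaw"
    st=st or status.state();q=st["ee_rot"];R=Ro.from_quat(q[[1,2,3,0]]).as_matrix()
    w=np.arctan2(-R[1,0],-R[0,0]);d=(yaw-w+np.pi)%(2*np.pi)-np.pi
    print("t",st["time_s"],"tcp",st["ee_pos"].round(4),"yaw",round(w,4),"toolz",R[:,2].round(4),"dp mm",(R.T@(np.array(target)-st["ee_pos"])*1000).round(1),"tool yaw",round(-d,4),"F",st["contact_force"].round(1),"M",st["moment"].round(2),"op",round(st["opening"]*85.4,1))
E
python3 - <<'E'
from h import *
t=cv2.imread("pics/top0.png");P=par("top");S=par("scene")
roi=t[150:222,125:160].astype(int);g=roi.mean(2)
m=(g<55)
n,l,st,c=cv2.connectedComponentsWithStats(m.astype(np.uint8));k=1+np.argmax(st[1:,4]);ys,xs=np.where(l==k)
X=cast(P,np.c_[xs+125,ys+150],.014)[:,:2];print(len(X))
box=cv2.minAreaRect(X.astype(np.float32)*1000);print("handle",box)
m=(g>125);n,l,st,c=cv2.connectedComponentsWithStats(m.astype(np.uint8));k=1+np.argmax(st[1:,4]);ys,xs=np.where(l==k)
B=cast(P,np.c_[xs+125,ys+150],.006)[:,:2];print("blade",cv2.minAreaRect(B.astype(np.float32)*1000))
A=np.r_[X,B];print("all",cv2.minAreaRect(A.astype(np.float32)*1000))
c=A.mean(0);v=np.linalg.svd(A-c)[2][0];v*=np.sign(v[0]);pr=(A-c)@v;print("axis yaw",np.arctan2(v[1],v[0]),"ends",c+v*pr.min(),c+v*pr.max(), "len",np.ptp(pr))
T=np.array([[512,75],[684,60],[704,205],[525,225]])
U=np.array([[573,368],[710,425],[645,555],[503,490]])
# order top: BL,BR,FR,FL in image (left=+y); scene order: FL, BL, BR, FR
tp=np.c_[210+(T[:,0]-400)/4,85+T[:,1]/4]; sc=np.c_[265+(U[:,0]-400)/4,195+(U[:,1]-300)/4]
sc=sc[[1,2,3,0]]
N=tri(P,tp,S,sc);print("nuts",N.round(4),"centre",N.mean(0));
d=(N[0]+N[1]-N[2]-N[3]);print("yaw",np.arctan2(d[1],d[0]), np.linalg.norm(N[0]-N[3]),np.linalg.norm(N[0]-N[1]))
e=cast(P,[[210+108/4,85+262/4],[210+325/4,85+242/4]],.082);print("front top edge",e,np.linalg.norm(e[0]-e[1]),e.mean(0))
plan([.47,.31,.15],-.185)
E
```

```text
206
handle ((459.1708068847656, 315.3658752441406), (24.625635147094727, 74.02808380126953), 79.09309387207031)
blade ((545.6505737304688, 300.4207458496094), (14.251365661621094, 95.89005279541016), 77.9178237915039)
all ((507.56317138671875, 306.12890625), (24.608592987060547, 172.597412109375), 79.32779693603516)
axis yaw -0.17863541511807451 ends [0.42267024 0.32181802] [0.59251533 0.29115077] len 0.17259153163830057
nuts [[ 0.7269  0.0319  0.0979]
 [ 0.7376 -0.0868  0.0993]
 [ 0.6304 -0.0992  0.1035]
 [ 0.6191  0.0217  0.0942]] centre [ 0.67851321 -0.03311356  0.09872429]
yaw 0.10459919015677975 0.10830142536696784 0.11917829694027311
front top edge [[ 0.59719376  0.03384001  0.082     ]
 [ 0.61178616 -0.11504187  0.082     ]] 0.14959530032757093 [ 0.60448996 -0.04060093  0.082     ]
t 0.1 tcp [0.1441 0.6079 0.2417] yaw -0.2328 toolz [-2.0e-04 -1.1e-03 -1.0e+00] dp mm [-385.8 -214.5   92. ] tool yaw -0.0478 F [ 0.6 -0.2 -0.3] M [-0.04  0.01  0.06] op 85.4
```

```bash
python3 -c "
from h import *
plan([.475,.3123,.12],-.1786)"
python3 -m inch '{"dp":[[-40,-22,0],[-40,-22,0],[-40,-22,0],[-40,-22,0],[-40,-22,0]],"yaw":[0,0,0,0,0],"gripper":[50,50,50,50,50]}' 40
python3 -m inch '{"dp":[[-40,-22,20],[-40,-22,20],[-40,-22,20],[-40,-22,20],[-30,-18,20]],"yaw":[-0.0548,0,0,0,0],"gripper":[50,50,50,50,50]}'
python3 -c "
from h import *
plan([.475,.3123,.12],-.1786)"
```

```text
t 0.1 tcp [0.1441 0.6079 0.2417] yaw -0.2328 toolz [-2.0e-04 -1.1e-03 -1.0e+00] dp mm [-390.1 -211.1  122. ] tool yaw -0.0542 F [ 0.6 -0.2 -0.3] M [-0.04  0.01  0.06] op 85.4
time_s: 0.6
ee_pos: [0.3145, 0.4534, 0.2422]
ee_rot: [-0.0, 0.116, 0.993, -0.0]
contact_force: [1.1, 0.7, -0.3]
opening: 0.583
time_s: 1.1
ee_pos: [0.4819, 0.3128, 0.1414]
ee_rot: [0.0, 0.09, 0.996, -0.0]
contact_force: [0.4, 0.5, -0.8]
opening: 0.587
t 1.1 tcp [0.4819 0.3128 0.1414] yaw -0.1796 toolz [ 4.e-04 -6.e-04 -1.e+00] dp mm [ 6.7 -1.7 21.4] tool yaw -0.001 F [ 0.4  0.5 -0.8] M [ 0.03 -0.04  0.03] op 50.1
```

```bash
python3 -m inch '{"dp":[[5,0,15],[0,0,0]],"yaw":[0,0],"gripper":[50,50]}'
python3 - <<'E'
from h import *
plan([.475,.3123,.12],-.1786)
P=par("wrist");im=camera("wrist");cv2.imwrite("pics/w1.png",im);np.save("w1.npy",np.array([P[1],*P[2]]))
print(P[3]["K"][0],proj(P,[[.475,.3123,.016],[.4227,.3218,.016],[.5925,.2912,0]]))
E
```

```text
time_s: 1.3
ee_pos: [0.4742, 0.3147, 0.1252]
ee_rot: [-0.001, 0.09, 0.996, -0.001]
contact_force: [-0.3, 0.8, 0.0]
opening: 0.583
t 1.3 tcp [0.4742 0.3147 0.1252] yaw -0.1792 toolz [-0.0032 -0.0024 -1.    ] dp mm [-1.2 -2.2  5.2] tool yaw -0.0006 F [-0.3  0.8  0. ] M [ 0.07  0.01 -0.01] op 49.8
[340.04546336   0.         260.543801  ] [[258.98617582 194.76434926]
 [258.89610222 122.51329423]
 [259.53548499 316.14417058]]
```

View pics/w1.png

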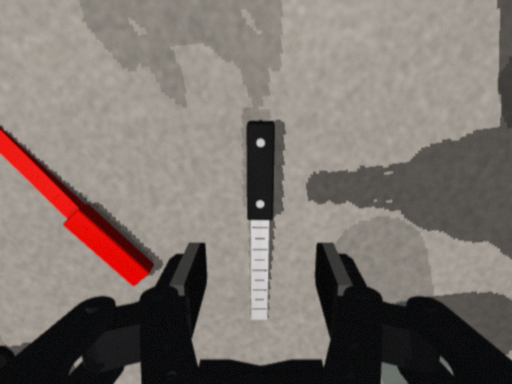

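The wrist view agrees with the estimate: handle rear at (260,121), thin end at (260,319), within ~1 mm. I'll descend now.

```bash
python3 -m inch '{"dp":[[-1,-2,25],[0,0,25],[0,0,25],[0,0,15],[0,0,0]],"yaw":[0,0,0,0,0],"gripper":[45,45,45,45,45]}'
python3 -c "
from h import *
plan([.475,.3123,.014],-.1786)"
```

```text
time_s: 1.85
ee_pos: [0.4749, 0.3141, 0.0364]
ee_rot: [-0.001, 0.088, 0.996, -0.001]
contact_force: [-0.2, 0.3, 0.6]
opening: 0.522
t 1.85 tcp [0.4749 0.3141 0.0364] yaw -0.1768 toolz [-0.0017 -0.0011 -1.    ] dp mm [-0.5 -1.7 22.4] tool yaw 0.0018 F [-0.2  0.3  0.6] M [-0.02  0.04  0.07] op 44.6
```

```bash
python3 -m inch '{"dp":[[0,-1,15],[0,0,6],[0,0,0],[0,0,0]],"yaw":[0,0,0,0],"gripper":[45,45,45,45]}'
python3 -c "
from h import *
plan([.475,.3123,.014],-.1786)"
python3 -m inch '{"dp":[[0,0,0],[0,0,0],[0,0,0],[0,0,0],[0,0,0]],"yaw":[0,0,0,0,0],"gripper":[10,10,10,10,10]}' 60
python3 -c "
from h import *
plan([.475,.3123,.014],-.1786)"
```

```text
time_s: 2.25
ee_pos: [0.4757, 0.313, 0.0166]
ee_rot: [0.0, 0.089, 0.996, 0.0]
contact_force: [0.0, 0.3, -0.5]
opening: 0.526
t 2.25 tcp [0.4757 0.313  0.0166] yaw -0.178 toolz [ 2.e-04  1.e-04 -1.e+00] dp mm [ 0.6 -0.8  2.6] tool yaw 0.0006 F [ 0.   0.3 -0.5] M [-0.06 -0.05 -0.03] op 45.0
time_s: 2.75
ee_pos: [0.4758, 0.313, 0.017]
ee_rot: [0.0, 0.089, 0.996, 0.0]
contact_force: [-2.9, -1.0, 7.8]
opening: 0.215
t 2.75 tcp [0.4758 0.313  0.017 ] yaw -0.1781 toolz [ 6.e-04  4.e-04 -1.e+00] dp mm [ 0.7 -0.8  3. ] tool yaw 0.0005 F [-2.9 -1.   7.8] M [-0.26  0.44 -0.07] op 18.4
```

Grip is on, but shallow (fingertips about 6 mm above the bench). I'll re-grip 3 mm lower for more pad overlap.

```bash
python3 -m inch '{"dp":[[0,0,0],[0,0,0],[0,-1,3],[0,0,1],[0,0,0]],"yaw":[0,0,0,0,0],"gripper":[35,35,35,35,35]}'
python3 -m inch '{"dp":[[0,0,0],[0,0,0],[0,0,0],[0,0,0],[0,0,0]],"yaw":[0,0,0,0,0],"gripper":[5,5,5,5,5]}' 80
python3 -c "
from h import *
plan([.475,.3123,.014],-.1786)"
python3 -m inch '{"dp":[[0,0,-10],[0,0,-20],[0,0,-30],[0,0,-30],[0,0,0]],"yaw":[0,0,0,0,0],"gripper":[5,5,5,5,5]}'
python3 - <<'E'
from h import *
plan([.475,.3123,.1],-.1786)
cv2.imwrite("pics/w2.png",camera("wrist"))
E
```

```text
time_s: 3.25
ee_pos: [0.4752, 0.3117, 0.012]
ee_rot: [-0.0, 0.089, 0.996, -0.0]
contact_force: [-0.7, 0.4, -0.4]
opening: 0.413
time_s: 3.75
ee_pos: [0.4754, 0.3119, 0.0125]
ee_rot: [0.0, 0.089, 0.996, 0.0]
contact_force: [-1.0, -1.9, 4.5]
opening: 0.21
t 3.75 tcp [0.4754 0.3119 0.0125] yaw -0.1779 toolz [ 1.e-04  1.e-04 -1.e+00] dp mm [ 0.5  0.3 -1.5] tool yaw 0.0007 F [-1.  -1.9  4.5] M [-0.12  0.36 -0.01] op 18.0
time_s: 4.25
ee_pos: [0.477, 0.3129, 0.1065]
ee_rot: [0.002, 0.089, 0.996, 0.002]
contact_force: [-0.1, -0.7, -1.0]
opening: 0.208
t 4.25 tcp [0.477  0.3129 0.1065] yaw -0.1782 toolz [ 0.0046  0.0035 -1.    ] dp mm [ 1.9 -1.   6.5] tool yaw 0.0004 F [-0.1 -0.7 -1. ] M [ 0.05 -0.01  0.  ] op 17.8
```

View pics/w2.png

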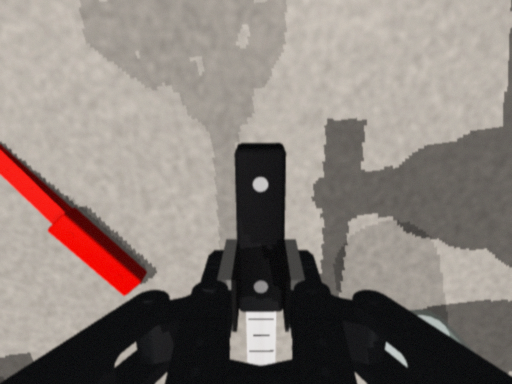

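The gauge is held: blade forward between the fingers at (260,340), handle aligned at (260,220). I'll carry it to in front of the cell.

```bash
python3 -m inch '{"dp":[[8,-40,-10],[8,-40,-10],[8,-40,-10],[8,-40,-10],[8,-40,-10]],"yaw":[-0.056,-0.056,-0.056,-0.056,-0.054],"gripper":[5,5,5,5,5]}'
python3 -m inch '{"dp":[[0,-40,0],[0,-40,0],[0,-40,0],[0,0,0],[0,0,0]],"yaw":[0,0,0,0,0],"gripper":[5,5,5,5,5]}'
python3 - <<'E'
from h import *
plan([.4513,-.056,.0945],.1)
E
```

```text
time_s: 4.8
ee_pos: [0.4212, 0.114, 0.1521]
ee_rot: [-0.001, -0.051, 0.999, -0.0]
contact_force: [1.7, -0.6, -0.2]
opening: 0.209
time_s: 5.3
ee_pos: [0.434, -0.0045, 0.1519]
ee_rot: [-0.0, -0.049, 0.999, -0.0]
contact_force: [0.1, 1.0, -1.7]
opening: 0.209
t 5.3 tcp [ 0.434  -0.0045  0.1519] yaw 0.0981 toolz [-1.e-03 -3.e-04 -1.e+00] dp mm [-12.2 -52.9  57.4] tool yaw -0.0019 F [ 0.1  1.  -1.7] M [ 0.09 -0.   -0.02] op 17.9
```

Now closer, keeping ~32 mm over the ledge, and look from the top and scene cameras.

```bash
python3 -m inch '{"dp":[[-3,-25,15],[-3,-28,15],[-3,0,15],[0,0,0],[0,0,0]],"yaw":[0,0,0,0,0],"gripper":[5,5,5,5,5]}'
python3 - <<'E'
from h import *
plan([.4513,-.056,.0945],.1)
st=status.state();R=Ro.from_quat(st["ee_rot"][[1,2,3,0]]).as_matrix()
t=camera("top");s=camera("scene");w=camera("wrist")
for n,i in(("t2",t),("s2",s),("w3",w)):cv2.imwrite(f"pics/{n}.png",i)
tip=st["ee_pos"]+R@[-.12,0,.0125];print("tip pred",tip,proj(par("top"),tip),proj(par("scene"),tip))
r=lambda im,x,y,w,h,k:cv2.resize(im[y:y+h,x:x+w],None,fx=k,fy=k,interpolation=cv2.INTER_CUBIC)
o=np.zeros((600,800,3),np.uint8)
o[:,:400]=r(t,215,110,80,120,5);o[:300,400:]=r(s,225,170,100,75,4);o[300:,400:]=cv2.resize(w,(400,300))
cv2.imwrite("pics/crop2.png",o)
E
```

```text
time_s: 5.8
ee_pos: [0.4484, -0.0547, 0.1073]
ee_rot: [-0.001, -0.051, 0.999, 0.0]
contact_force: [0.9, -0.1, -1.3]
opening: 0.21
t 5.8 tcp [ 0.4484 -0.0547  0.1073] yaw 0.1015 toolz [-1.1e-03  1.0e-04 -1.0e+00] dp mm [-2.8 -1.6 12.8] tool yaw 0.0015 F [ 0.9 -0.1 -1.3] M [0.02 0.03 0.04] op 18.0
tip pred [ 0.56775127 -0.04249747  0.0946317 ] [[265.10735068 159.64350378]] [[282.44004635 219.11619216]]
```

View pics/crop2.png

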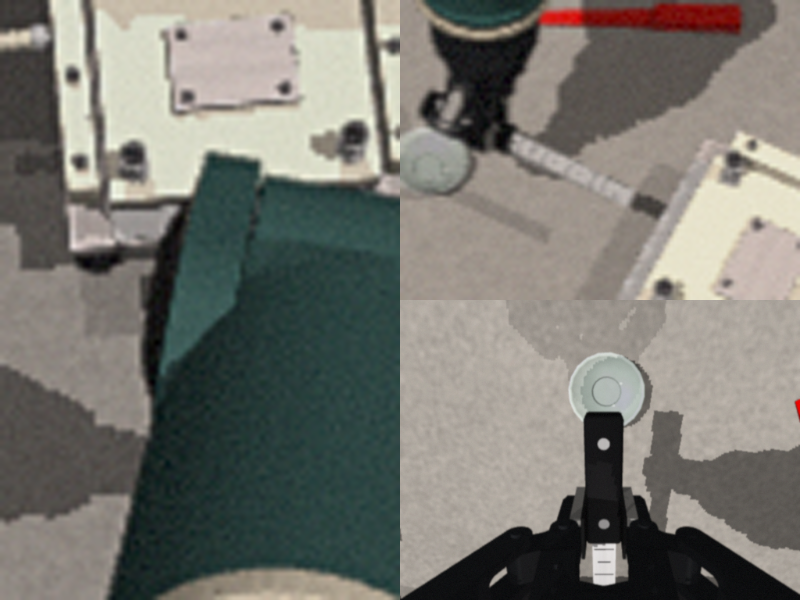

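```bash
python3 - <<'E'
from h import *
P=par("scene");R=Ro.from_quat(status.state()["ee_rot"][[1,2,3,0]]).as_matrix();e=status.state()["ee_pos"]
f=lambda X:((proj(P,X)-[225,170])*4+[400,0]).round(0)
for x in(-54,11,20,120):print(x,f(e+R@[-x/1e3,0,.0125]))
print("rear in wrist/2+..",proj(par("wrist"),[e+R@[.054,0,-.0035],e+R@[-.02,0,-.0035]])*400/512+[400,300])
s=cv2.imread("pics/s2.png")
cv2.imwrite("pics/crop3.png",cv2.resize(s[195:235,250:303],None,fx=14,fy=14,interpolation=cv2.INTER_NEAREST))
E
```

```text
-54 [[424. 104.]]
11 [[500. 138.]]
20 [[510. 143.]]
120 [[630. 196.]]
rear in wrist/2+.. [[604.97222029 415.47251778]
 [604.79745284 543.72146147]]
```

View pics/crop3.png

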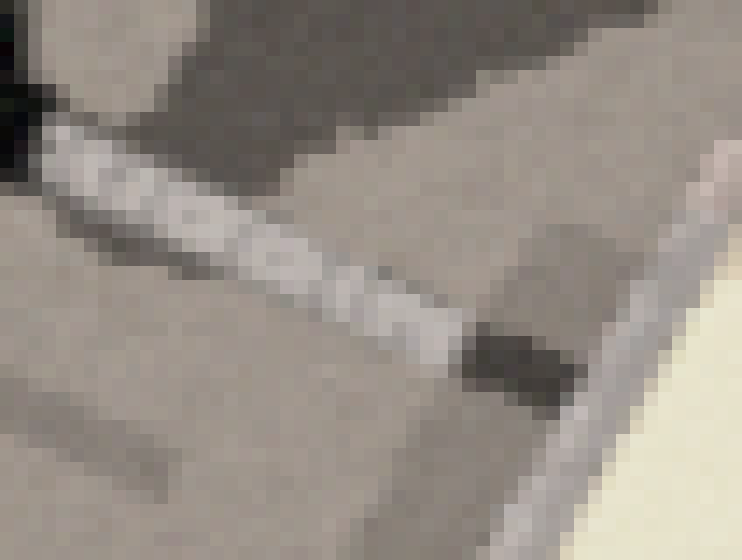

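The lit blade end in the scene view is at px (282,219), exactly the predicted tip; the dark patch beyond it is bench shadow. Hence tip = TCP + (−120, 0, +12.5) in tool axes. I'll go over the ledge, tip 8 mm short of the upper edge.

```bash
python3 -m inch '{"dp":[[-10,0,8],[-10,0,8],[-10,-1,6],[0,0,0],[0,0,0]],"yaw":[0,0,0,0,0],"gripper":[5,5,5,5,5]}'
python3 -c "
from h import *
plan([.4781,-.0533,.0745],.1)"
```

```text
time_s: 6.45
ee_pos: [0.4785, -0.0539, 0.0849]
ee_rot: [-0.001, -0.05, 0.999, -0.0]
contact_force: [0.2, -0.7, -1.1]
opening: 0.209
t 6.45 tcp [ 0.4785 -0.0539  0.0849] yaw 0.0998 toolz [-1.e-03 -3.e-04 -1.e+00] dp mm [ 0.3  0.6 10.4] tool yaw -0.0002 F [ 0.2 -0.7 -1.1] M [-0.04 -0.01  0.07] op 17.9
```

```bash
python3 -m inch '{"dp":[[0,0,4],[0,0,3],[0,0,0],[0,0,0],[0,0,0]],"yaw":[0,0,0,0,0],"gripper":[5,5,5,5,5]}'
python3 -m inch '{"dp":[[0,0,1],[0,0,0],[0,0,0]],"yaw":[0,0,0],"gripper":[5,5,5]}'
python3 -m inch '{"dp":[[0,0,1],[0,0,0],[0,0,0]],"yaw":[0,0,0],"gripper":[5,5,5]}'
python3 - <<'E'
from h import *
plan([.4781,-.0533,.0745],.1)
w=camera("scene");cv2.imwrite("pics/s4.png",w)
cv2.imwrite("pics/crop4.png",cv2.resize(w[190:250,250:330],None,fx=10,fy=10,interpolation=cv2.INTER_CUBIC))
E
```

```text
time_s: 6.95
ee_pos: [0.4786, -0.0537, 0.0784]
ee_rot: [0.0, -0.05, 0.999, -0.0]
contact_force: [-0.0, -0.5, -2.1]
opening: 0.208
time_s: 7.25
ee_pos: [0.4786, -0.0537, 0.0773]
ee_rot: [0.0, -0.05, 0.999, -0.0]
contact_force: [0.6, 0.0, -1.3]
opening: 0.207
time_s: 7.55
ee_pos: [0.4786, -0.0537, 0.0763]
ee_rot: [-0.0, -0.05, 0.999, -0.0]
contact_force: [0.2, 0.8, -1.3]
opening: 0.21
t 7.55 tcp [ 0.4786 -0.0537  0.0763] yaw 0.0999 toolz [-1.e-04 -1.e-04 -1.e+00] dp mm [0.4 0.5 1.8] tool yaw -0.0001 F [ 0.2  0.8 -1.3] M [-0.04  0.03  0.07] op 17.9
```

View pics/crop4.png

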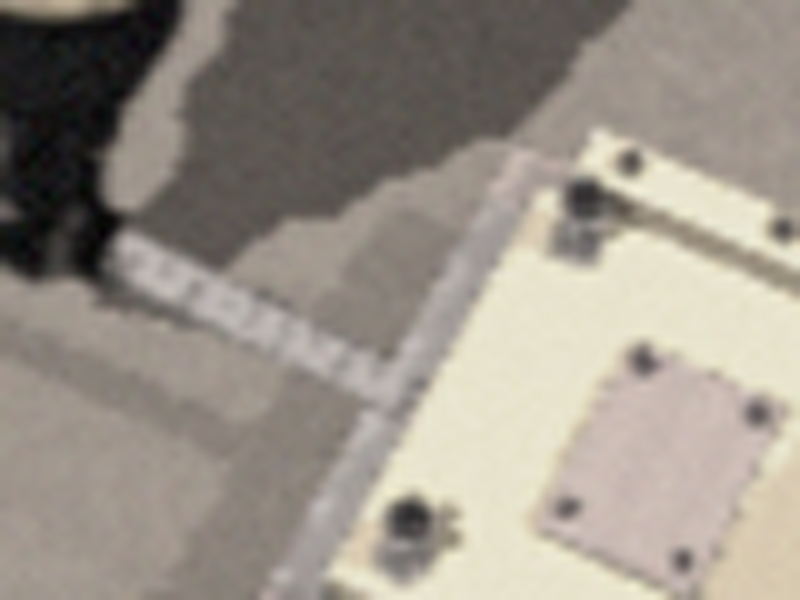

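The tip sits over the ledge at crop (400,390), near the middle between the front nuts. I'll go down in small steps until it touches.

```bash
for i in 1; do :; done
python3 -m inch '{"dp":[[0,0,1],[0,0,0],[0,0,0]],"yaw":[0,0,0],"gripper":[5,5,5]}' | tail -3
python3 -m inch '{"dp":[[0,0,0.7],[0,0,0],[0,0,0]],"yaw":[0,0,0],"gripper":[5,5,5]}'
python3 -c "
from h import *
plan([.4781,-.0533,.0745],.1)"
```

```text
ee_rot: [-0.0, -0.05, 0.999, -0.0]
contact_force: [0.2, 0.1, -1.5]
opening: 0.21
time_s: 8.2
ee_pos: [0.4786, -0.0537, 0.0746]
ee_rot: [-0.0, -0.05, 0.999, -0.0]
contact_force: [0.2, 0.1, -0.8]
opening: 0.21
t 8.2 tcp [ 0.4786 -0.0537  0.0746] yaw 0.1 toolz [-0.e+00 -1.e-04 -1.e+00] dp mm [0.5 0.5 0.1] tool yaw -0.0 F [ 0.2  0.1 -0.8] M [ 0.06 -0.07  0.03] op 17.9
```

```bash
python3 -m inch '{"dp":[[0,0,0.4],[0,0,0],[0,0,0]],"yaw":[0,0,0],"gripper":[5,5,5]}' 
python3 -m inch '{"dp":[[0,0,0.4],[0,0,0],[0,0,0]],"yaw":[0,0,0],"gripper":[5,5,5]}'
python3 -c "
from h import *
plan([.4781,-.0533,.0745],.1)"
```

```text
time_s: 8.5
ee_pos: [0.4786, -0.0537, 0.0742]
ee_rot: [0.0, -0.05, 0.999, -0.0]
contact_force: [-0.8, -0.9, -0.3]
opening: 0.21
time_s: 8.8
ee_pos: [0.4786, -0.0537, 0.0738]
ee_rot: [0.0, -0.05, 0.999, -0.0]
contact_force: [-0.9, 0.3, -0.1]
opening: 0.209
t 8.8 tcp [ 0.4786 -0.0537  0.0738] yaw 0.1 toolz [ 0.e+00 -1.e-04 -1.e+00] dp mm [ 0.5  0.5 -0.7] tool yaw 0.0 F [-0.9  0.3 -0.1] M [-0.08 -0.   -0.04] op 17.9
```

```bash
python3 -m inch '{"dp":[[0,0,0.4],[0,0,0],[0,0,0]],"yaw":[0,0,0],"gripper":[5,5,5]}' 
python3 -c "
from h import *
plan([.4781,-.0533,.0745],.1)"
python3 -m inch '{"dp":[[-2,0,0],[-2,0,0],[-2,0,0],[-2,0,0],[0,0,0]],"yaw":[0,0,0,0,0],"gripper":[5,5,5,5,5]}'
python3 -c "
from h import *
plan([.4781,-.0533,.0745],.1)"
```

```text
time_s: 9.1
ee_pos: [0.4786, -0.0537, 0.0734]
ee_rot: [0.0, -0.05, 0.999, -0.0]
contact_force: [-1.8, -0.5, 0.8]
opening: 0.206
t 9.1 tcp [ 0.4786 -0.0537  0.0734] yaw 0.1 toolz [ 1.e-04 -1.e-04 -1.e+00] dp mm [ 0.5  0.5 -1.1] tool yaw 0.0 F [-1.8 -0.5  0.8] M [0.05 0.   0.02] op 17.6
time_s: 9.6
ee_pos: [0.4871, -0.0529, 0.0735]
ee_rot: [0.0, -0.05, 0.999, -0.0]
contact_force: [0.6, -0.1, 1.0]
opening: 0.21
t 9.6 tcp [ 0.4871 -0.0529  0.0735] yaw 0.1001 toolz [ 6.e-04 -1.e-04 -1.e+00] dp mm [ 8.9  0.5 -1. ] tool yaw 0.0001 F [ 0.6 -0.1  1. ] M [ 0.12 -0.42  0.04] op 17.9
```

```bash
python3 -m inch '{"dp":[[-2,0,0],[-2,0,0],[-2,0,0],[-2,0,0],[0,0,0]],"yaw":[0,0,0,0,0],"gripper":[5,5,5,5,5]}'
python3 -m inch '{"dp":[[-2,0,0],[-2,0,0],[-2,0,0],[0,0,0]],"yaw":[0,0,0,0],"gripper":[5,5,5,5]}'
python3 -c "
from h import *
plan([.4781,-.0533,.0745],.1)"
```

```text
time_s: 10.1
ee_pos: [0.4949, -0.0521, 0.0735]
ee_rot: [0.0, -0.05, 0.999, -0.0]
contact_force: [0.9, 0.8, 1.7]
opening: 0.21
time_s: 10.5
ee_pos: [0.5009, -0.0515, 0.0735]
ee_rot: [0.0, -0.05, 0.999, -0.0]
contact_force: [-0.5, 0.1, 2.1]
opening: 0.211
t 10.5 tcp [ 0.5009 -0.0515  0.0735] yaw 0.1001 toolz [ 5.e-04 -1.e-04 -1.e+00] dp mm [22.9  0.5 -1.1] tool yaw 0.0001 F [-0.5  0.1  2.1] M [ 0.08 -0.33  0.01] op 18.0
```

```bash
python3 -m inch '{"dp":[[-2,0,0],[-2,0,0],[0,0,0]],"yaw":[0,0,0],"gripper":[5,5,5]}'|grep -E "ee_pos|contact"
python3 -m inch '{"dp":[[-2,0,0],[-1,0,0],[0,0,0]],"yaw":[0,0,0],"gripper":[5,5,5]}'|grep -E "ee_pos|contact"
python3 -m inch '{"dp":[[-1.5,0,0],[-1,0,0],[0,0,0]],"yaw":[0,0,0],"gripper":[5,5,5]}'|grep -E "ee_pos|contact"
```

```text
ee_pos: [0.5048, -0.0511, 0.0735]
contact_force: [-0.4, -0.3, 2.5]
ee_pos: [0.5076, -0.0508, 0.0734]
contact_force: [-1.8, 0.2, 3.5]
ee_pos: [0.5101, -0.0505, 0.0735]
contact_force: [-0.6, -0.5, 3.6]
```

```bash
python3 -m inch '{"dp":[[-1.5,0,-0.2],[-1,0,-0.1],[0,0,0]],"yaw":[0,0,0],"gripper":[5,5,5]}'|grep -E "ee_pos|contact"
python3 -m inch '{"dp":[[-1.5,0,0],[-1,0,0],[0,0,0]],"yaw":[0,0,0],"gripper":[5,5,5]}'|grep -E "ee_pos|contact"
python3 -c "
from h import *
plan([.4781,-.0533,.0745],.1)"
```

```text
ee_pos: [0.5127, -0.0503, 0.0737]
contact_force: [-1.3, -0.2, 2.2]
ee_pos: [0.5151, -0.05, 0.0737]
contact_force: [-1.4, 0.0, 1.8]
t 12.0 tcp [ 0.5151 -0.05    0.0737] yaw 0.1001 toolz [ 2.e-04 -1.e-04 -1.e+00] dp mm [37.2  0.5 -0.8] tool yaw 0.0001 F [-1.4  0.   1.8] M [-0.   -0.04  0.03] op 18.1
```

```bash
python3 -m inch '{"dp":[[-1.5,0,0],[-1,0,0],[0,0,0]],"yaw":[0,0,0],"gripper":[5,5,5]}'|grep -E "ee_pos|contact"
python3 -m inch '{"dp":[[-1.5,0,0],[-0.5,0,0],[0,0,0]],"yaw":[0,0,0],"gripper":[5,5,5]}'|grep -E "ee_pos|contact"
python3 -c "
from h import *
plan([.4781,-.0533,.0745],.1)"
```

```text
ee_pos: [0.5173, -0.0498, 0.0737]
contact_force: [-3.5, -0.3, 4.9]
ee_pos: [0.5185, -0.0497, 0.0735]
contact_force: [-10.3, -0.7, 6.7]
t 12.6 tcp [ 0.5185 -0.0497  0.0735] yaw 0.0999 toolz [-0.0019 -0.     -1.    ] dp mm [40.6  0.5 -0.9] tool yaw -0.0001 F [-10.3  -0.7   6.7] M [-0.16  1.5  -0.  ] op 17.8
```

```bash
python3 -m inch '{"dp":[[0,0,-0.2],[0,0,0],[0,0,0]],"yaw":[0,0,0],"gripper":[5,5,5]}'|grep -E "ee_pos|contact"
python3 -m inch '{"dp":[[0,0,-0.2],[0,0,0],[0,0,0]],"yaw":[0,0,0],"gripper":[5,5,5]}'|grep -E "ee_pos|contact"
python3 -c "
from h import *
plan([.4781,-.0533,.0745],.1)"
```

```text
ee_pos: [0.5185, -0.0497, 0.0737]
contact_force: [-6.8, -1.8, 5.5]
ee_pos: [0.5186, -0.0497, 0.0738]
contact_force: [-7.8, -1.5, 5.1]
t 13.2 tcp [ 0.5186 -0.0497  0.0738] yaw 0.0998 toolz [-0.0018 -0.     -1.    ] dp mm [40.6  0.5 -0.6] tool yaw -0.0002 F [-7.8 -1.5  5.1] M [-0.12  1.46  0.05] op 17.8
```

Drag has set in at ~32 mm depth (≈4.2 mm gap). I'll push a touch further to be sure it is snug, easing the down-pressure.

```bash
python3 -m inch '{"dp":[[-0.7,0,-0.2],[-0.7,0,0],[0,0,0],[0,0,0]],"yaw":[0,0,0,0],"gripper":[5,5,5,5]}'|grep -E "ee_pos|contact"
python3 -m inch '{"dp":[[-0.7,0,-0.2],[-0.7,0,0],[0,0,0],[0,0,0]],"yaw":[0,0,0,0],"gripper":[5,5,5,5]}'|grep -E "ee_pos|contact"
python3 -c "
from h import *
plan([.4781,-.0533,.0745],.1)"
```

```text
ee_pos: [0.5198, -0.0496, 0.074]
contact_force: [-8.1, -0.9, 4.1]
ee_pos: [0.5211, -0.0494, 0.0741]
contact_force: [-8.4, -0.8, 3.5]
t 14.0 tcp [ 0.5211 -0.0494  0.0741] yaw 0.0998 toolz [-0.0023 -0.     -1.    ] dp mm [43.2  0.4 -0.3] tool yaw -0.0002 F [-8.4 -0.8  3.5] M [-0.18  1.63 -0.  ] op 18.0
```

```bash
python3 -m inch '{"dp":[[0,0,0],[0,0,0],[0,0,0],[0,0,0],[0,0,0]],"yaw":[0,0,0,0,0],"gripper":[5,5,5,5,5]}'|grep -E "ee_pos|contact"
python3 - <<'E'
from h import *
s=camera("scene");w=camera("wrist")
plan([.5211,-.0494,.0741],.1)
o=np.zeros((600,800,3),np.uint8);o[:300,:400]=cv2.resize(w,(400,300));o[:,400:]=cv2.resize(s[185:260,265:315],(400,600),interpolation=cv2.INTER_CUBIC)
cv2.imwrite("pics/fin.png",o)
e=status.state();R=Ro.from_quat(e["ee_rot"][[1,2,3,0]]).as_matrix();p=e["ee_pos"]
print(proj(par("wrist"),[p+R@[.054,0,-.0035],p+R@[-.02,0,-.0035]])*400/512)
E
```

```text
ee_pos: [0.5211, -0.0494, 0.0741]
contact_force: [-8.4, -1.2, 2.9]
t 14.6 tcp [ 0.5211 -0.0495  0.0741] yaw 0.0998 toolz [-2.3e-03 -1.0e-04 -1.0e+00] dp mm [-0.   0.1  0. ] tool yaw -0.0002 F [-8.7 -0.6  3.6] M [-0.21  1.62  0.01] op 17.9
[[204.91526178 115.49040068]
 [204.74466889 243.75966395]]
```

View pics/fin.png

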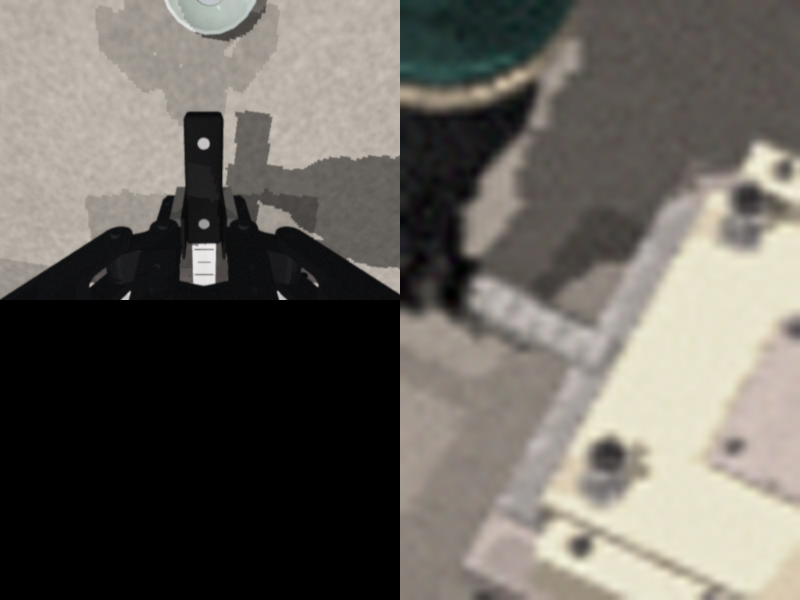

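The gauge has not slipped in the fingers (rear at row 112 of the half-size crop, as before). The blade goes straight under the upper plate, midway between the front nuts, and the force is steady. Handing in.

```bash
python3 -c "
from h import *
print(ticket.sign_off());plan([.5211,-.0494,.0741],.1)"
```

```text
the job is handed in; nothing more can be done
None
the job is handed in; nothing more can be done
```

I picked up the black-handled taper gauge, laid its thin end on the ledge until it touched, and slid it straight into the middle of the open front edge until it dragged. I handed in with the gauge held there; no verdict was reported.

**Depth and gap:** the thin end is about 35 mm in, which puts the gap at roughly 4.4 mm, including any small lift of the plate. Drag first showed at about 31 mm. The depth comes from the arm's pose and the camera-located cell edge, so allow a few millimetres of error.

**Last checks (about 14.6 s, two readings before hand-in):**
- **Push:** steady at about 8.5 N.
- **Forces on the plates:** the wrist reads only the net upward force, about 4–5 N. Assuming a friction coefficient of 0.6, that puts about 5 N on the upper plate and 9–10 N on the lower. These two are estimates.
- **Alignment:** the tool is within about 0.002 rad of vertical. It is set to the cell's estimated direction of 0.10 rad, and my two estimates of that agreed to about 0.01 rad.
- **Grip:** the wrist picture shows the gauge has not slipped in the fingers.

**Not checked directly:** I could not see the lift of the upper plate; the forces suggest it is well under 1 mm. I did not compare the other bench items with their starting positions, but the wrist readings showed no unexpected contact along the way.

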